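# Ring the lost keys

### The job

Ring the missing keys with the key finder, the loose white box with the orange key sign on top and the orange push button in its near side. Slide it straight back across the aluminium shelf against the shelf's raised rear rail and, with the rail bracing it, press the orange button fully in and hold it for about half a second. Then let go and leave the key finder standing square against the rail; leave the look-alike door chime with the blue button where it is.

Things in the scene. Friction and masses are not known exactly. Their poses are not given: they have to be found in the camera images.
- key_finder: White box, 60 (x) x 90 (y) x 56 (z) mm, 0.16 kg, orange key sign on top. Origin: centre of underside; x points from button side to flat back, z up. Orange button: block 40 mm wide, 32 mm high, centred at y = 0, 28 mm up; its face is at x = -46 mm when out, 16 mm out of the box's side. Starts with its back 15 to 60 mm from the rail, up to 9 deg from square. Slides at about 1 N, before the button yields.
- key_finder_button (a joint): Travel of the orange button into the key finder (along the box's +x), in m: 0 when out, 0.008 fully in. A spring pushes it out: it begins to move at 1.6 N and is fully in at 4.8 N; it comes back by itself.
- rear_rail: Fixed upright aluminium rail along the shelf's rear edge, 40 mm high, 8 mm thick, 880 mm long. Origin: half-way along it, at the bottom of the face towards the robot, level with the shelf's top (45 mm above the desk); x points away from the robot, square to that face, y along the rail to the left, z up. The shelf reaches 205 mm from this face towards the robot.
- door_chime: The look-alike, to be left alone: same white box, size and axes as the key finder, but a round blue sign and a blue button. Origin: centre of its underside. Stands loose on the same shelf, left or right of the key finder, centres at least 125 mm apart.
Things that resemble listed ones, but are neither listed nor needed, are in the scene too. Leave any green or yellow look-alike of the key_finder alone.

How it is judged:
By the outcome, as a careful person would: the job done as asked, in the order asked, and still so for the second after the job is handed in, with the robot touching nothing.
It also fails if it takes over 32 s, if anything falls off the work surface, if the arm or the gripper's body presses on something with over 40 N, if the wrist force passes 120 N, or if a joint passes its speed limit or range.

### The arm

A 6-joint arm with a two-finger parallel gripper is mounted at the origin on the work surface. World frame = base frame: x ahead of the robot, y to its left, z up, the work surface at z = 0. Lengths are in m, angles in rad, forces in N, time in s.
With the tool pointing down it reaches from about 0.35 to 0.975 m from the base axis. Payload 4.9 kg.
Tool frame: the origin (TCP) lies at the very end of the fingers, on their centre line; the grasp point (between the pads) lies 19 mm behind it; x points along the fingers, y is the direction in which the jaws open and shut, and the axes are right-handed (so a half turn about x gives the same grasp; the last joint's range is limited). The gripper opens to 85 mm and grips with 20 to 120 N. Pads are 22 mm wide; open, the fingers measure 114 mm over their backs; the gripper's body (76 mm by 85 mm) begins 54 mm behind the grasp point. The pads swing forward as they close: fully open they stand 13 mm farther back than shut.
Start: joints at [0.99, 0.053, 1.613, -0, 1.476, -0.119], TCP at [0.278, 0.56, 0.231] pointing down, gripper open.
Joint ranges: [-3.01, 3.01], [-1.01, 2.22], [0.06, 2.58], [-1.02, 4.17], [0.09, 2.62], [-3.14, 3.14]. Speed limits (rad/s): [2.57, 2.57, 3.14, 3.14, 3.14, 3.14].

### API

Orientations are given as a unit quaternion [w, x, y, z].
In Python, from plant import manip gives the robot as it stands.
- The arm moves only by the tool play_rows, never from a script. Its argument "plan" is a list of rows, each a list of 5 numbers: the shift along the tool's x, y, z in mm, then the turn about the tool's x in rad, then the closure, from -1 (fully open) to 1 (shut). A call has 1 to 8 rows; each row is the pose to reach, as a shift and turn from the pose commanded when the call began, along the tool's axes at that moment; what a row does not reach only later rows make up. A row lasts 1/8 s, in which the tool goes at most 62.5 mm and 10.7 degrees, less where a joint would pass 70% of its speed; a pose out of reach is approached as far as the arm can. A call with a gripper value outside its range is refused whole. The fingers move at their own pace and stop on an object; the grip force is fixed at half the most. Time passes only in rows, so rows that repeat a pose let the fingers close. It gives the time, the measured TCP pose, the force and the opening at its end, in the units of the state.
- manip.state(): the state, without advancing time (a new reading comes with each control period).
- manip.grab_frame(name): name is "scene" or "top" or "wrist"; returns a dict with "img" (480x640x3 uint8, red, green, blue), "range_z" (480x640 float32, m along the optical axis (not along the pixel's ray), 0 where there is no reading), "fx", "fy", "cx", "cy" (pixels), "k1" (the pictures are not rectified: a ray, as slopes to the right and down, at radius r is drawn at 1 + k1 r^2 times it, then the intrinsics apply), "origin" and "rotation" of the camera in the world. Camera axes: x right, y up, looking along -z (the intrinsics and any distortion apply to the point x, -y, -z); pixel columns grow to the right and rows downward; lengths in m; the calibration is good to about 2 mm. A picture is of the moment at which its call begins.
- manip.job_done(): hands the job in, once; it reports no verdict.
The state is a dict: "time": time; "joint_pos": joint angles; "joint_vel": joint speeds; "joint_efforts": joint torques, N m; "tool_pos": TCP position; "tool_rot": TCP orientation; "contact_force": force on the tool from outside, world axes, zero at the start; "ft_torque": the same for the moment, N m; "gripper_width": opening from 0.0 (shut) to 1.0 (fully open).
Only numpy, scipy, OpenCV 4.12 (cv2) and the standard library are available. Lean on these libraries where they do the work, as an engineer would, in place of code of your own. Each camera call takes 0.05 s, during which the arm holds its last target. There are 200 camera calls.

## Working session

There is one attempt and no reset: what is moved stays moved. The work goes in short steps, Python scripts to look and compute and a tool call to move; the robot and the scene stay as the last step left them, time stands still between calls to the robot, and variables do not carry over. Pictures are saved under pics/ and viewed, about 8 in all and at most 12, crops included, and the job is handed in when it is done.

Besides the shell and the picture viewer there is one more tool, called after "Call:" as name(argument=value, ...) on one line, values as JSON. play_rows: Moves the arm, as the interface text tells. Its arguments: {"type":"object","properties":{"plan":{"type":"array"}},"required":["plan"]}

```bash
mkdir -p pics
cat > h.py <<'E'
import numpy as np,cv2,pickle
from plant import manip
def grab(n,f):
    d=manip.grab_frame(n); cv2.imwrite(f"pics/{f}.png",cv2.cvtColor(d["img"],cv2.COLOR_RGB2BGR)); pickle.dump(d,open(f"pics/{f}.pkl","wb")); return d
def load(f): return pickle.load(open(f"pics/{f}.pkl","rb"))
def ray(d,u,v):
    K=np.array([[d["fx"],0,d["cx"]],[0,d["fy"],d["cy"]],[0,0,1]])
    x=(np.array([u,v],float)-[d["cx"],d["cy"]])/[d["fx"],d["fy"]]
    s=x.copy()
    for _ in range(20): s=x/(1+d["k1"]*(s@s))
    return np.array(d["rotation"]).reshape(3,3)@np.array([s[0],-s[1],-1])
def at_z(d,u,v,z):
    r=ray(d,u,v);o=np.array(d["origin"]);return o+r*(z-o[2])/r[2]
def at_d(d,u,v):
    return np.array(d["origin"])+ray(d,u,v)*d["range_z"][int(v),int(u)]
E
python3 - <<'E'
from h import *
for n in("scene","top"):
    d=grab(n,n+"0"); print(n,d["origin"],d["k1"],d["fx"])
print(manip.state())
E
```

```text
scene [1.00458597 0.79990417 0.81080292] 0.045929940495049434 490.6482247984379
top [0.32647208 0.0812884  1.16490599] -0.13181492757292795 523.14173543762
{'time': 0.1, 'joint_pos': array([ 9.89999274e-01,  5.32819649e-02,  1.61417499e+00,  5.50981995e-06,
        1.47599965e+00, -1.19017088e-01]), 'joint_vel': array([-1.05492236e-03, -1.29997387e-03, -4.37568137e-03, -1.17842717e-03,
       -5.55361066e-04, -7.63900809e-05]), 'joint_efforts': array([ 4.82367777e-04, -3.94903994e+01, -3.71363139e+01, -1.01491812e-04,
        3.87670836e-03, -1.73906841e-05]), 'tool_pos': array([0.27815627, 0.55905343, 0.23018053]), 'tool_rot': array([ 0.68811429,  0.16119883,  0.68856976, -0.16243565]), 'contact_force': array([-0.33800362, -0.48810052,  0.31645902]), 'ft_torque': array([-0.01419934, -0.03894075, -0.02153542]), 'gripper_width': 1.000550783066203}
```

View pics/top0.png

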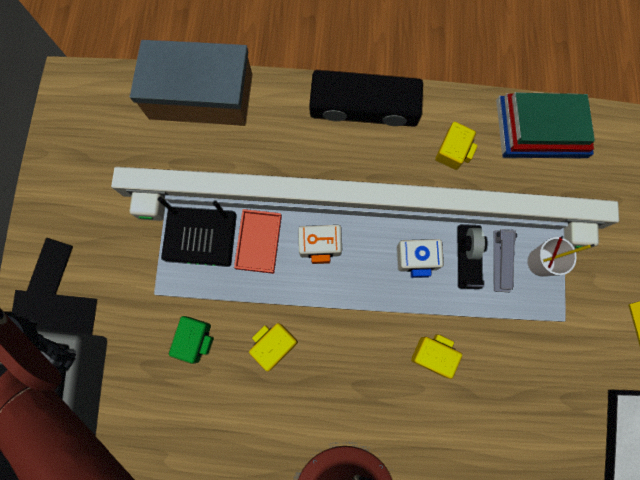

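View pics/scene0.png

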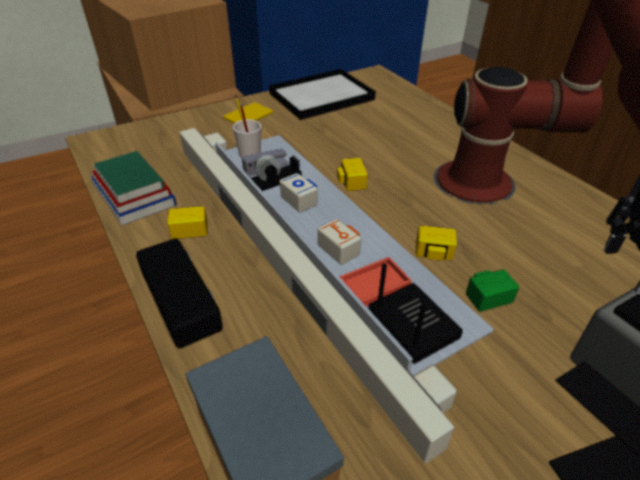

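The top view shows the key finder at about (320,241) with its orange button facing down-image, and the chime at (420,255). A white beam runs along the rear at about (365,195). The scene view agrees. Next I'll measure the heights and zoom in.

Run:
```python
from h import *
d=load("top0")
for n,u,v in [("kf top",320,230),("kf near",335,248),("button",321,259),("chime",405,262),("beamL",130,180),("beamM",365,195),("beamR",600,211),("beamM low",365,203),("shelf",350,270),("shelf2",370,225),("pocket",258,240),("routertop",200,240),("post",145,205),("post",580,234),("antenna",220,208),("band",365,209),("band",365,212),("band",365,215)]:
    print(n,at_d(d,u,v).round(4))
c=d["img"][190:290,230:390]
cv2.imwrite("pics/c0.png",cv2.cvtColor(cv2.resize(c,None,fx=5,fy=5,interpolation=cv2.INTER_CUBIC),cv2.COLOR_RGB2BGR))
```

```text
Traceback (most recent call last):
  File "h.py", line 15, in at_d
    return np.array(d["origin"])+ray(d,u,v)*d["range_z"][int(v),int(u)]
                                 ~~~^^^^^^^
  File "h.py", line 11, in ray
    return np.array(d["rotation"]).reshape(3,3)@np.array([s[0],-s[1],-1])
           ~~~~~~~~~~~~~~~~~~~~~~~~~~~~~~~^^^^^
ValueError: cannot reshape array of size 4 into shape (3,3)
```

```bash
sed -i 's/np.array(d\["rotation"\]).reshape(3,3)@/R(d["rotation"])@/' h.py
cat >> h.py <<'E'
from scipy.spatial.transform import Rotation
def R(q): return Rotation.from_quat(np.roll(q,-1)).as_matrix()
E
python3 - <<'E'
from h import *
d=load("top0")
for n,u,v in [("kf top",320,230),("kf near",335,248),("button",321,259),("chime",405,262),("beamL",130,180),("beamM",365,195),("beamR",600,211),("beamM low",365,203),("shelf",350,270),("shelf2",370,225),("pocket",258,240),("routertop",200,240),("post",145,205),("post",580,234),("antenna",220,208),("band",365,209),("band",365,212),("band",365,215)]:
    print(n,at_d(d,u,v).round(4))
print(R(manip.state()["tool_rot"]).round(3))
c=d["img"][190:290,230:390]
cv2.imwrite("pics/c0.png",cv2.cvtColor(cv2.resize(c,None,fx=5,fy=5,interpolation=cv2.INTER_CUBIC),cv2.COLOR_RGB2BGR))
E
```

```text
kf top [0.5494 0.1012 0.0998]
kf near [0.5136 0.0671 0.103 ]
button [0.4901 0.094  0.0913]
chime [ 0.4971 -0.0792  0.1004]
beamL [0.6312 0.5305 0.075 ]
beamM [0.6393 0.0115 0.0773]
beamR [ 0.6507 -0.517   0.0796]
beamM low [0.622  0.0102 0.0754]
shelf [0.4785 0.0303 0.0458]
shelf2 [ 0.5817 -0.0062  0.0439]
pocket [0.5251 0.2337 0.0555]
routertop [0.5107 0.3548 0.0759]
post [0.5792 0.49   0.0672]
post [ 0.5957 -0.4716  0.0721]
antenna [0.566  0.3038 0.1525]
band [0.6066 0.0098 0.0835]
band [0.6016 0.009  0.0774]
band [0.6012 0.0069 0.0522]
[[-0.001  0.446  0.895]
 [-0.002  0.895 -0.446]
 [-1.    -0.002 -0.   ]]
```

View pics/c0.png

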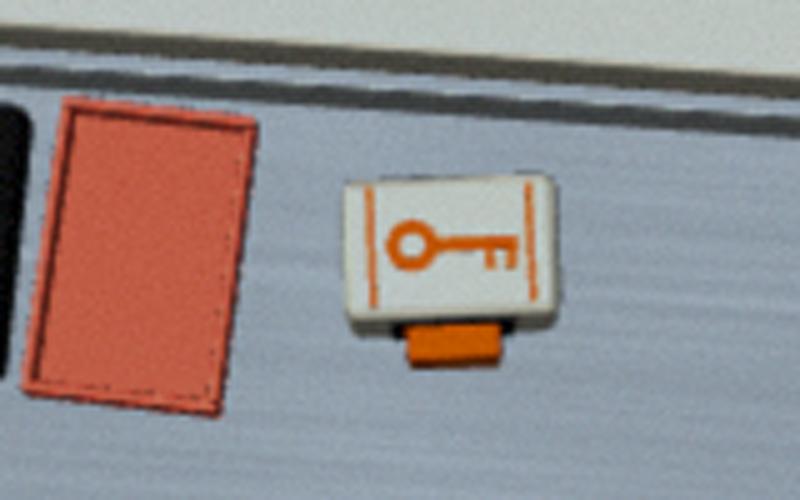

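Run:
```python
from h import *
d=load("top0")
f=lambda x,y,z: at_z(d,230+(x+.5)/5-.5,190+(y+.5)/5-.5,z)
for n,x,y,z in [("railbotL",0,85,.045),("railbotR",800,137,.045),("railtopL",0,66,.085),("railtopR",800,116,.085),("BL",345,183,.101),("BR",553,175,.101),("NR",557,312,.101),("NL",350,321,.101),("btnL",408,361,.089),("btnR",500,361,.089),("chimeish",875,0,.1)]:
    print(n,f(x,y,z).round(4))
```

```text
railbotL [0.5965 0.3064 0.045 ]
railbotR [ 0.6032 -0.0481  0.045 ]
railtopL [0.5951 0.2994 0.085 ]
railtopR [ 0.6025 -0.0429  0.085 ]
BL [0.5533 0.1463 0.101 ]
BR [0.5642 0.0603 0.101 ]
NR [0.5067 0.0541 0.101 ]
NL [0.4956 0.1388 0.101 ]
btnL [0.4828 0.1138 0.089 ]
btnR [0.4861 0.0758 0.089 ]
chimeish [ 0.6521 -0.0702  0.1   ]
```

Measurements agree with the sizes given:
- **Key finder:** centre (0.530, 0.100), yaw about 7.3°, back about 40 mm from the rail.
- **Rail:** yaw about 1.1°, face at x ≈ 0.600.
- **Button:** face at (0.484, 0.094).

Now I'll move in front of the button with the fingers shut and the jaws parallel to the rail.

Call:
play_rows(plan=[[30,-349,344,-0.482,1],[30,-349,344,-0.482,1],[30,-349,344,-0.482,1],[30,-349,344,-0.482,1],[30,-349,344,-0.482,1],[30,-349,344,-0.482,1],[30,-349,344,-0.482,1],[30,-349,344,-0.482,1]])

```text
time: 1.1
tool_pos: [0.4309, 0.0917, 0.2009]
tool_rot: [0.707, -0.007, 0.707, 0.007]
contact_force: [0.5, -0.3, -0.3]
gripper_width: 0.001
```

Run:
```python
from h import *
s=manip.state();print(s["time"],s["tool_pos"],s["gripper_width"],s["contact_force"]);print(R(s["tool_rot"]).round(3))
```

```text
1.1 [0.43092111 0.09171436 0.20088533] 0.0005877127307028225 [ 0.53435103 -0.31080144 -0.2654704 ]
[[ 0.   -0.02  1.  ]
 [ 0.    1.    0.02]
 [-1.    0.    0.  ]]
```

Call:
play_rows(plan=[[50,2,0,0,1],[100,2,0,0,1],[130,2,0,0,1],[140,2,5,0,1],[140,2,15,0,1],[140,2,20,0,1],[140,2,20,0,1]])

```text
time: 1.98
tool_pos: [0.4526, 0.0963, 0.063]
tool_rot: [0.708, -0.007, 0.706, 0.007]
contact_force: [-0.4, -0.1, -0.1]
gripper_width: -0.002
```

Run:
```python
from h import *
s=manip.state();print(s["time"],s["tool_pos"],s["contact_force"])
d=grab("top","top1"); w=grab("wrist","w1")
c=cv2.resize(d["img"][200:300,240:400],(800,500),interpolation=cv2.INTER_CUBIC)
cv2.imwrite("pics/c1.png",cv2.cvtColor(c,cv2.COLOR_RGB2BGR))
```

```text
1.975 [0.45262811 0.09631382 0.06300346] [-0.40896654 -0.09982018 -0.12995038]
```

View pics/c1.png

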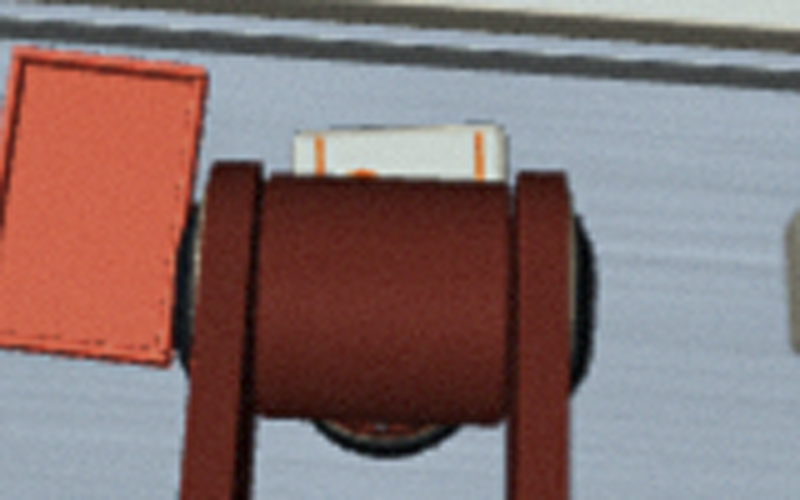

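View pics/w1.png

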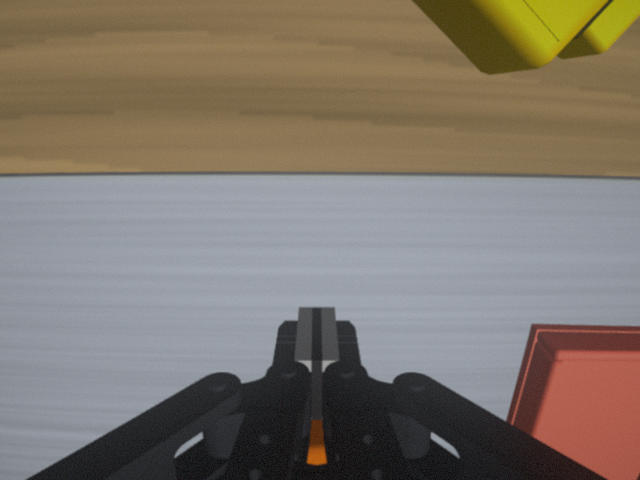

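The wrist view shows orange at (317,445) between the closed fingers, so they are lined up with the button. Next I'll advance gently to contact and slide.

Call:
play_rows(plan=[[0,-1,5,0,1],[0,-1,10,0,1],[0,-1,14,0,1],[0,-1,18,0,1],[0,-1,21,0,1],[0,-1,24,0,1],[0,-1,28,0,1],[0,-1,32,0,1]])

```text
time: 3.08
tool_pos: [0.4829, 0.0959, 0.0612]
tool_rot: [0.707, -0.007, 0.707, 0.007]
contact_force: [-0.9, -0.1, 0.6]
gripper_width: -0.0
```

Call:
play_rows(plan=[[0,0,4,0,1],[0,0,8,0,1],[0,0,12,0,1],[0,0,15,0,1],[0,0,18,0,1],[0,0,18,0,1]])

```text
time: 3.82
tool_pos: [0.5014, 0.0962, 0.0614]
tool_rot: [0.707, -0.007, 0.707, 0.007]
contact_force: [-0.2, -0.4, -1.2]
gripper_width: -0.003
```

Run:
```python
from h import *
s=manip.state();print(s["time"],s["tool_pos"],s["contact_force"])
d=grab("top","top2"); w=grab("scene","s2")
c=np.vstack([cv2.resize(d["img"][200:260,240:400],(800,300),interpolation=cv2.INTER_CUBIC),cv2.resize(w["img"][180:255,260:460],(800,300),interpolation=cv2.INTER_CUBIC)])
cv2.imwrite("pics/c2.png",cv2.cvtColor(c,cv2.COLOR_RGB2BGR))
```

```text
3.825 [0.5013703  0.09618879 0.06143747] [-0.22614861 -0.36071186 -1.20230174]
```

View pics/c2.png

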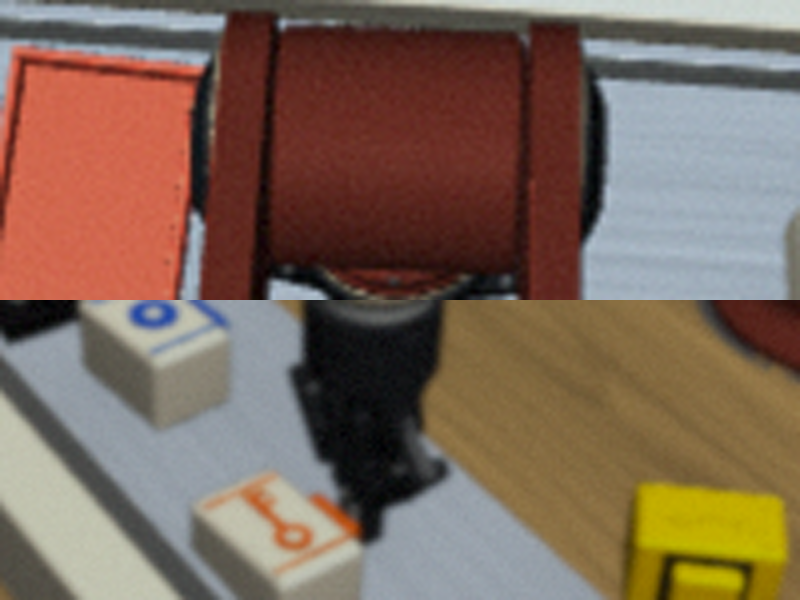

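The scene crop shows the finger on the orange button at (365,525), with the box sliding toward the rail. I'll continue.

Call:
play_rows(plan=[[0,0,3,0,1],[0,0,6,0,1],[0,0,9,0,1],[0,0,12,0,1],[0,0,12,0,1]])

```text
time: 4.55
tool_pos: [0.513, 0.0965, 0.0613]
tool_rot: [0.707, -0.007, 0.707, 0.007]
contact_force: [-1.8, 0.5, 1.8]
gripper_width: 0.0
```

Call:
play_rows(plan=[[0,0,2,0,1],[0,0,4,0,1],[0,0,4,0,1]])

```text
time: 4.92
tool_pos: [0.5167, 0.0967, 0.0612]
tool_rot: [0.707, -0.007, 0.707, 0.007]
contact_force: [-4.0, 0.6, 2.3]
gripper_width: -0.001
```

Call:
play_rows(plan=[[0,0,2,0,1],[0,0,2,0,1]])

```text
time: 5.18
tool_pos: [0.5186, 0.0968, 0.0612]
tool_rot: [0.707, -0.007, 0.707, 0.007]
contact_force: [-4.5, 3.0, 2.4]
gripper_width: 0.004
```

Call:
play_rows(plan=[[0,0,2,0,1],[0,0,2,0,1]])

```text
time: 5.42
tool_pos: [0.5194, 0.0969, 0.0611]
tool_rot: [0.706, -0.007, 0.709, 0.007]
contact_force: [-9.1, 2.3, 6.1]
gripper_width: -0.0
```

Call:
play_rows(plan=[[0,0,2,0,1],[0,0,2,0,1]])

```text
time: 5.68
tool_pos: [0.5197, 0.0972, 0.061]
tool_rot: [0.704, -0.007, 0.71, 0.008]
contact_force: [-16.1, 3.0, 12.2]
gripper_width: -0.0
```

The force rose to 16 N with no further travel, so the button is fully in. I'll hold, then back straight off.

Call:
play_rows(plan=[[0,0,0,0,1],[0,0,0,0,1],[0,0,-2,0,1],[0,0,-5,0,1],[0,0,-10,0,1],[0,0,-18,0,1],[0,0,-35,0,1],[0,0,-60,0,1]])

```text
time: 6.68
tool_pos: [0.4635, 0.0949, 0.0618]
tool_rot: [0.708, -0.007, 0.706, 0.007]
contact_force: [1.1, -0.3, -0.2]
gripper_width: 0.003
```

Call:
play_rows(plan=[[-20,0,-20,0,1],[-70,0,-40,0,1],[-120,30,-60,0,1],[-140,90,-60,0,1],[-140,150,-60,0,1],[-140,200,-60,0,1],[-140,200,-60,0,1]])

```text
time: 7.55
tool_pos: [0.3989, 0.2965, 0.2016]
tool_rot: [0.708, -0.008, 0.706, 0.009]
contact_force: [0.2, -0.7, -0.6]
gripper_width: 0.004
```

Run:
```python
from h import *
s=manip.state();print(s["time"],s["tool_pos"],s["contact_force"])
d=grab("top","top3")
c=cv2.resize(d["img"][195:295,290:450],(800,500),interpolation=cv2.INTER_CUBIC)
cv2.imwrite("pics/c3.png",cv2.cvtColor(c,cv2.COLOR_RGB2BGR))
```

```text
7.55 [0.39885648 0.29653496 0.2016458 ] [ 0.19948849 -0.72204373 -0.63894273]
```

View pics/c3.png

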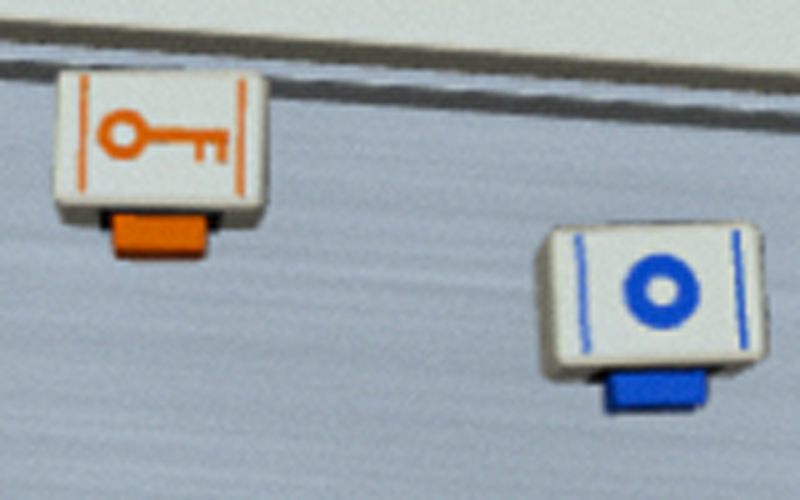

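Run:
```python
from h import *
for name in("top0","top3"):
    d=load(name)
    im=d["img"].astype(int); m=(im[...,0]>170)&(im[...,1]<150)&(im[...,2]<80)
    m[:, :285]=0; m[:,350:]=0
    n,l,st,c=cv2.connectedComponentsWithStats(m.astype(np.uint8))
    for i in range(1,n):
        if st[i,4]>8:
            ys,xs=np.where(l==i); z=.089 if st[i,4]>100 else .101
            P=np.array([at_z(d,x,y,z)[:2] for x,y in zip(xs,ys)]); w=np.linalg.svd(P-P.mean(0))[2][0]
            print(name,i,st[i],P.mean(0).round(4),np.degrees(np.arctan(w[1]/w[0])).round(1),np.ptp(P,0).round(3))
    g=d["range_z"]; H=[];
    for v in range(200,262):
        for u in range(290,352):
            p=at_d(d,u,v)
            if g[v,u]>0 and .094<p[2]<.109: H.append(p)
    H=np.array(H); r=cv2.minAreaRect((H[:,:2]*1000).astype(np.float32)); print(r)
d=load("top3"); f=lambda x,y,z: at_z(d,290+(x+.5)/5-.5,195+(y+.5)/5-.5,z)
for p in [(62,70),(265,75),(262,205),(60,200)]: print(f(*p,.101).round(4))
for p in [(5,62),(795,116)]: print("railtop",f(*p,.085).round(4))
for p in [(5,78),(795,133)]: print("railbot",f(*p,.045).round(4))
```

```text
top0 3 [307 234  26  10 106] [0.533  0.1035] -85.8 [0.02  0.053]
top0 4 [304 240   1  11  11] [0.5147 0.1314] 5.3 [0.021 0.002]
top0 7 [312 255  17   7  96] [0.4911 0.0956] -81.6 [0.015 0.033]
((530.0440673828125, 99.51473236083984), (63.325164794921875, 89.94872283935547), 8.149092674255371)
top3 1 [306 211   1  11  11] [0.5764 0.1329] 5.3 [0.021 0.002]
top3 3 [310 217  25  10  98] [0.5667 0.1023] -89.3 [0.02  0.051]
top3 5 [313 238  18   7 105] [0.528  0.0963] -89.0 [0.013 0.036]
((566.2617797851562, 98.75634765625), (62.08579635620117, 88.78651428222656), 3.902360677719116)
[0.5916 0.1427 0.101 ]
[0.5967 0.0578 0.101 ]
[0.5412 0.0547 0.101 ]
[0.5361 0.1384 0.101 ]
railtop [0.597  0.1682 0.085 ]
railtop [ 0.6027 -0.1701  0.085 ]
railbot [0.5997 0.1707 0.045 ]
railbot [ 0.6052 -0.1797  0.045 ]
```

The hand-read corners give a box yaw of about 3.4°, but the button gives about 1°, against about 1° for the rail. That leaves squareness unclear, so I'll take a closer look with the wrist camera.

Run:
```python
from h import *
w=load("w1");print(np.array(w["origin"])-[.4526,.0963,.063],R(w["rotation"]).round(3).tolist(),w["fx"])
```

```text
[-0.08479089 -0.00313922  0.14108365] [[-0.02, -0.946, -0.323], [1.0, -0.019, -0.007], [0.001, -0.323, 0.946]] 421.60215618755313
```

Call:
play_rows(plan=[[-30,-40,0,0,1],[-40,-100,40,0,1],[-40,-150,90,0,1],[-40,-190,140,0,1],[-40,-202,190,0,1],[-40,-202,227,0,1],[-40,-202,227,0,1],[-40,-202,227,0,1]])

```text
time: 8.6
tool_pos: [0.6293, 0.0958, 0.2412]
tool_rot: [0.707, -0.007, 0.707, 0.007]
contact_force: [-0.2, 0.0, 0.6]
gripper_width: -0.004
```

Run:
```python
from h import *
s=manip.state();print(s["time"],s["tool_pos"])
d=grab("wrist","w4")
```

```text
8.6 [0.6292619  0.09576415 0.241165  ]
```

View pics/w4.png

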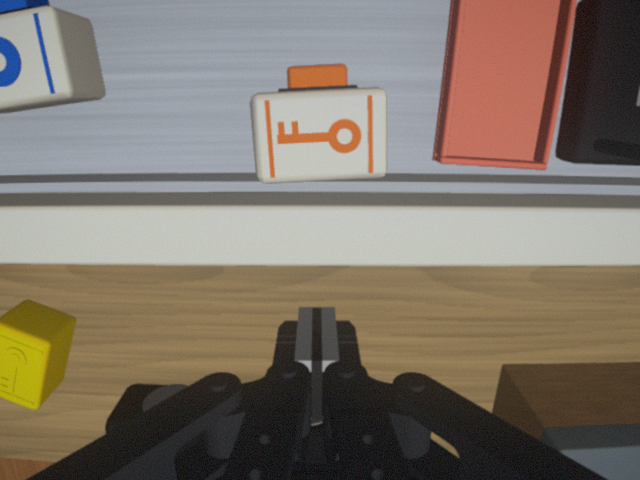

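Run:
```python
from h import *
d=load("w4")
c=cv2.resize(d["img"][55:205,230:430],(800,600),interpolation=cv2.INTER_CUBIC)
cv2.imwrite("pics/c4.png",cv2.cvtColor(c,cv2.COLOR_RGB2BGR))
```

```text
(no output)
```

View pics/c4.png

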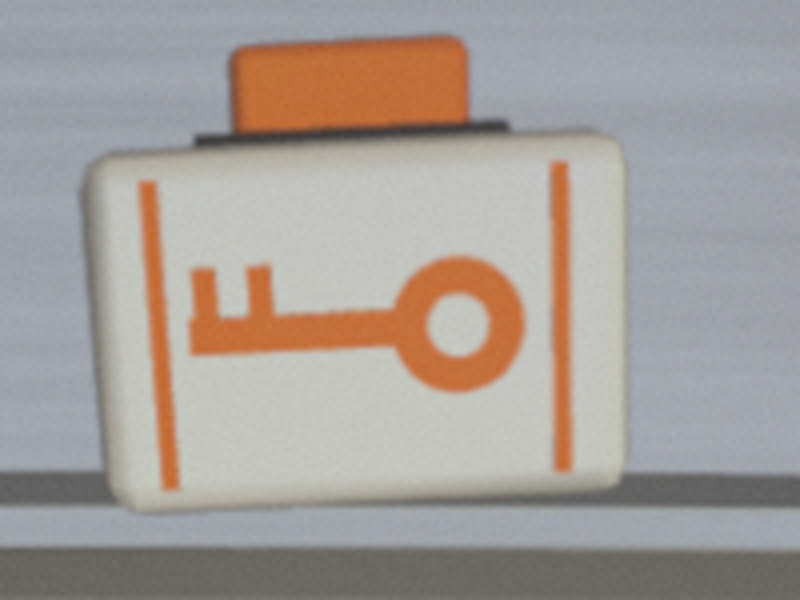

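Run:
```python
from h import *
d=load("w4"); f=lambda x,y,z: at_z(d,230+(x+.5)/4-.5,55+(y+.5)/4-.5,z)
def L(n,a,b,z):
    p,q=f(*a,z),f(*b,z);e=q-p; print(n,p[:2].round(4),q[:2].round(4),np.degrees(np.arctan2(-e[0],e[1])).round(2))
L("stripes near",(149,181),(560,162),.101)
L("stripes far",(170,490),(563,471),.101)
L("back",(130,508),(612,487),.101)
L("btn",(245,45),(460,38),.089)
L("railtop front",(20,505),(790,508),.085)
L("railtop back",(20,548),(790,551),.085)
L("railbot",(10,472),(790,476),.045)
```

```text
stripes near [0.5449 0.0612] [0.5407 0.1267] 3.64
stripes far [0.5946 0.064 ] [0.5902 0.1299] 3.88
back [0.5978 0.0572] [0.5927 0.1383] 3.61
btn [0.5232 0.0758] [0.5214 0.1108] 2.87
railtop front [0.6005 0.0355] [0.5984 0.1731] 0.9
railtop back [0.6083 0.0352] [0.6062 0.1739] 0.89
railbot [0.6013 0.0261] [0.599  0.1833] 0.83
```

The wrist view and crop show the key finder touching the rail at its right rear corner (130,508). It stands about 2.8° off square, probably dragged as the finger came off the button. I'll square it by pushing lightly on the white face with open fingers either side of the button.

Call:
play_rows(plan=[[0,0,-55,0,-0.18],[0,0,-110,0,-0.18],[0,0,-159,0,-0.18],[20,0,-165,0,-0.18],[70,0,-165,0,-0.18],[120,0,-165,0,-0.18],[165,0,-165,0,-0.18],[185,0,-165,0,-0.18]])

```text
time: 9.65
tool_pos: [0.4621, 0.0934, 0.0524]
tool_rot: [0.705, -0.007, 0.709, 0.007]
contact_force: [-0.5, 0.5, 1.2]
gripper_width: 0.592
```

Call:
play_rows(plan=[[0,0,0,0,-0.18],[0,0,0,0,-0.18]])

```text
time: 9.9
tool_pos: [0.4656, 0.0936, 0.0573]
tool_rot: [0.708, -0.007, 0.706, 0.007]
contact_force: [0.0, -0.1, 0.5]
gripper_width: 0.59
```

Run:
```python
from h import *
s=manip.state();print(s["time"],s["tool_pos"])
d=grab("scene","s5");w=grab("wrist","w5")
c=np.hstack([cv2.resize(d["img"][180:280,280:420],(448,320),interpolation=cv2.INTER_CUBIC),cv2.resize(w["img"][240:480,188:452],(352,320))])
cv2.imwrite("pics/c5.png",cv2.cvtColor(c,cv2.COLOR_RGB2BGR))
```

```text
9.9 [0.46564041 0.09355718 0.05727792]
```

View pics/c5.png

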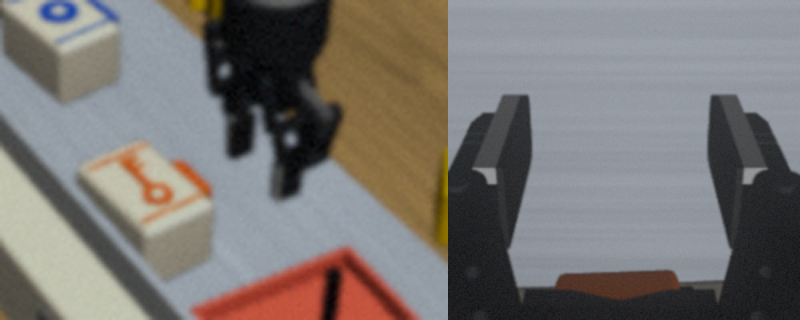

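The button is centred between the fingers (wrist crop, orange at 617, fingers symmetric). I'll push.

Call:
play_rows(plan=[[0,1,12,0,-0.18],[0,1,24,0,-0.18],[0,1,34,0,-0.18],[0,1,42,0,-0.18],[0,1,48,0,-0.18],[0,1,51,0,-0.18],[0,1,54,0,-0.18],[0,1,57,0,-0.18]])

```text
time: 11.0
tool_pos: [0.5219, 0.0957, 0.0562]
tool_rot: [0.707, -0.007, 0.707, 0.007]
contact_force: [-0.8, -0.0, 0.6]
gripper_width: 0.588
```

Call:
play_rows(plan=[[0,0,2,0,-0.18],[0,0,4,0,-0.18],[0,0,4,0,-0.18]])

```text
time: 11.38
tool_pos: [0.5259, 0.0957, 0.0563]
tool_rot: [0.707, -0.007, 0.707, 0.007]
contact_force: [-1.1, 0.2, 0.6]
gripper_width: 0.592
```

Call:
play_rows(plan=[[0,0,1,0,-0.18],[0,0,2,0,-0.18],[0,0,2,0,-0.18]])

```text
time: 11.75
tool_pos: [0.5279, 0.0957, 0.0562]
tool_rot: [0.707, -0.007, 0.707, 0.007]
contact_force: [-0.9, 0.1, 0.6]
gripper_width: 0.59
```

Call:
play_rows(plan=[[0,0,1,0,-0.18],[0,0,2,0,-0.18],[0,0,2,0,-0.18]])

```text
time: 12.12
tool_pos: [0.5287, 0.0959, 0.056]
tool_rot: [0.706, -0.007, 0.708, 0.007]
contact_force: [-6.2, 0.5, 2.0]
gripper_width: 0.592
```

Call:
play_rows(plan=[[0,0,1,0,-0.18],[0,0,2,0,-0.18],[0,0,2,0,-0.18]])

```text
time: 12.5
tool_pos: [0.5285, 0.096, 0.0558]
tool_rot: [0.704, -0.007, 0.71, 0.007]
contact_force: [-14.3, 0.9, 10.1]
gripper_width: 0.589
```

Call:
play_rows(plan=[[0,0,-2,0,-0.18],[0,0,-4,0,-0.18],[0,0,-6,0,-0.18],[0,0,-9,0,-0.18],[0,0,-15,0,-0.18],[0,0,-30,0,-0.18],[0,0,-50,0,-0.18],[0,0,-65,0,-0.18]])

```text
time: 13.5
tool_pos: [0.4652, 0.0945, 0.0559]
tool_rot: [0.707, -0.007, 0.707, 0.007]
contact_force: [-0.4, -0.2, -0.0]
gripper_width: 0.59
```

Call:
play_rows(plan=[[-40,0,0,0,1],[-90,0,0,0,1],[-140,0,0,0,1],[-180,0,30,0,1],[-185,0,80,0,1],[-185,0,130,0,1],[-185,0,168,0,1],[-185,0,168,0,1]])

```text
time: 14.5
tool_pos: [0.6354, 0.0977, 0.24]
tool_rot: [0.706, -0.007, 0.708, 0.007]
contact_force: [-0.6, -0.4, -0.1]
gripper_width: -0.002
```

Run:
```python
from h import *
s=manip.state();print(s["time"],s["tool_pos"])
d=grab("wrist","w6")
c=cv2.resize(d["img"][55:205,230:430],(800,600),interpolation=cv2.INTER_CUBIC)
cv2.imwrite("pics/c6.png",cv2.cvtColor(c,cv2.COLOR_RGB2BGR))
```

```text
14.5 [0.63541985 0.0977093  0.23999782]
```

View pics/c6.png

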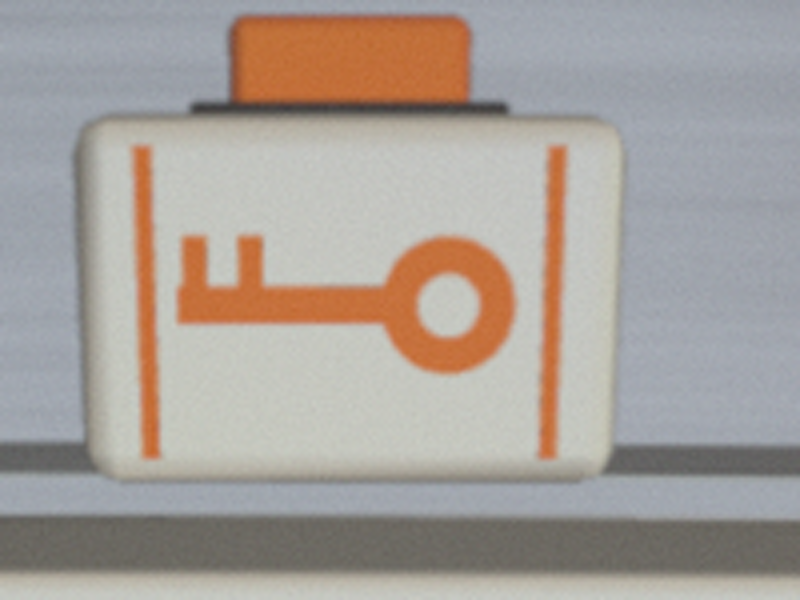

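The key finder is now square and flush with the rail: its back edge (y≈480) is parallel to the rail edges, and the button is out. The tool is clear, so I'm handing in.

```bash
python3 -c "
from plant import manip
print(manip.job_done())"
```

```text
the job is handed in; nothing more can be done
None
```

I slid the key finder back to the rail, pressed its orange button fully in and held it for a little over half a second. It now stands square against the rail. I handed the job in at about 14.5 s, with the robot touching nothing.

- **Press:** I pushed on the button with the fingers shut. The force rose to about 16 N with no further travel, and 4.8 N is enough for fully in. I judged the hold time from force and position readings, because no camera could see the button travel.
- **Failed check and fix:** after I let go, the box stood about 2.8° off square, probably dragged as the finger came off the button. I pushed on its white face with open fingers either side of the button, up to about 14 N against the rail, and backed straight off.
- **Last check:** by eye, the final wrist picture shows the box's back edge parallel to the rail and flush with it, with the button out again. I did not measure the angle again.
- **Look-alikes:** the arm stayed clear of the door chime and the green and yellow look-alikes. I did not measure the chime's position again at the end.

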